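# True up a cart leg with an assembly square

## Task

The leg of this cart frame is on one loose bolt and leans inwards, out of square with the clamped rail. Pick the L-shaped assembly square up off the bench by its grip bar, set it flat on the bench inside the corner between rail and leg, and press it firmly into the corner so that it swings the leg square and its two outer faces lie flush against rail and leg. Finish while still gripping the square and pressing it against both (do not let go), and leave the other things on the bench where they are.

Things in the scene. Friction and masses are not known exactly. Their poses are not given: they have to be found in the camera images.
- square: Loose aluminium L-shaped square lying flat, 0.4 kg. Origin: on the underside, below the middle of the grip bar; z up. Legs 22 mm wide, 20 high. Outer faces: planes x = +60 mm (y -80 to +48) and y = +60 mm (x -80 to +48), meeting at a clipped corner towards +x+y.
- square_grip (a point): Middle of the square's grip bar, 34 mm above its underside. The bar is 14 mm thick, 64 long, top 48 mm above the underside, and runs along the square's diagonal (1,-1). Pinch it from above across its 14 mm, along the diagonal (1,1), which points to the outer corner; 40 mm free each side. Pressing along (1,1) loads both outer faces alike.
- rail: Dark steel tube rail, 40 mm wide and high, clamped to the bench. Origin: the inside corner at bench height; z up. Inner face: plane x = 0, y -200 to +80 mm; the rail lies on the +x side, the leg comes off towards -x. Two clamps, 62 mm high, hold it at y -165 and +66, reaching in to x = +12; a flat bracket lies on the joint (y > 7 mm, top 50 mm high with its bolts).
- home (a point): Point on the bench where the square's origin lies when the square is home: x -60, y -60 mm in the rail's frame. The square's axes are then parallel to the rail's, x to x. Friction between the square and rail or leg is high (coefficient around 1), so sliding along one face while pressed on it takes up to as much force as the press; 10 to 15 N is ample.
- leg: Dark steel tube leg, 40 mm wide and high, reaching 266 mm from the rail. Origin: on its pivot bolt at bench height (x -20, y +20 mm in the rail's frame). It runs along its own -x to -246 mm; inner face: its own plane y = -20 mm (an end plate over the last 6 mm stands out 5 mm more).
- leg_pivot (a joint): Swing of the leg about its upright bolt, rad: 0 = square to the rail, positive = far end leans inwards (rail's -y); starts at 0.05 to 0.13. Stiff by friction, no spring, stays where left: about 3 N at 130 mm from the corner swings it. No stop at 0; the square itself sets it.
- impact_wrench: loose air impact wrench, grey, 200 x 180 x 70 mm, beyond the rail; leave alone; origin on the bench under it
- regulator: loose air regulator with round gauge, 110 x 60 mm, 30 mm high, on the outer side of the leg; leave alone; origin on the bench under it
- caster: loose caster standing wheel up on its 90 x 75 mm plate, 106 mm high; leave alone; origin on the bench under it
- spray_gun: loose small spray gun lying on its side, 130 x 130 x 40 mm; leave alone; origin on the bench under it
- bolt: loose 22 mm wide flange bolt standing on its head, 41 mm high, near the square; leave alone; origin on the bench under it
- socket: loose wrench socket, a ring 28 mm across and 34 mm high, standing on the open side of the corner, 160 to 180 mm off the rail and 120 to 140 mm off the leg; leave alone; origin on the bench under it
- bolt_tray: loose shallow steel tray 110 x 160 x 35 mm; leave alone; origin on the bench under it
Not all that is in view belongs to the job. What is shaped like the square but purple or red is not meant.

How it is judged:
By the outcome, as a careful person would: the job done as asked, in the order asked, and still so for the second after the job is handed in, while the arm keeps its last pose, push and grip.
It also fails if it takes over 53 s, if anything falls off the work surface, if the arm or the gripper's body presses on something with over 40 N, if the wrist force passes 120 N, or if a joint passes its speed limit or range.

## Robot

A 7-joint arm with a two-finger parallel gripper is mounted at the origin on the work surface. World frame = base frame: x ahead of the robot, y to its left, z up, the work surface at z = 0. Lengths are in m, angles in rad, forces in N, time in s.
With the tool pointing down it reaches from about 0.35 to 0.9 m from the base axis. Payload 7.2 kg.
Tool frame: the origin (TCP) lies midway between the tips of the shut fingers; the grasp point (between the pads) lies 19 mm behind it; z points along the fingers, y is the direction in which the jaws open and shut (so a half turn about z gives the same grasp; the last joint's range is limited). The gripper opens to 88 mm and grips with 3 to 60 N. Pads are 20 mm wide; open, the fingers measure 115 mm over their backs; the gripper's body (75 mm by 178 mm) begins 61 mm behind the grasp point.
Start: joints at [-1.318, 0.411, -0.013, 1.596, 0.006, 1.134, -0.082], TCP at [0.197, 0.593, 0.223] pointing down, gripper open.
Joint ranges: [-2.95, 2.95], [-0.29, 1.99], [-1.47, 1.44], [0.14, 2.54], [-1.03, 4.17], [0.13, 1.85], [-2.86, 2.86]. Speed limits (rad/s): [2.39, 2.39, 3.01, 3.01, 3.14, 3.14, 3.14].

## Interface

Orientations are given as a unit quaternion [w, x, y, z].
In Python, from plant import sense, capture, job_done, boxes_of gives the robot as it stands.
- The arm moves only by the tool jog_arm, never from a script. Its argument "motion" is a list of rows, each a list of 3 entries, a list of its own where there are three numbers: the shift along the tool's x, y, z in units of 30 mm (1.0 is 30 mm), then the turn, a rotation vector about the tool's x, y, z in units of 6 degrees (1.0 is 6 degrees), then the opening, from 0 (shut) to 1 (fully open). In form: [[[x, y, z], [wx, wy, wz], hand], ...]. A call has 1 to 8 rows; each row shifts and turns the commanded pose from where the row before left it, along the tool's axes as they then stand; what a row does not reach is not made up. A row lasts 1/10 s, in which the tool goes at most 50 mm and 8.59 degrees, less where a joint would pass 70% of its speed; a pose out of reach is approached as far as the arm can. A call is refused whole if a number of a shift passes 1 or a number of a turn 1, either way. A call with a gripper value outside its range is refused whole. The fingers move at their own pace and stop on an object; "newtons" is the grip in N (left out, the last holds). Time passes only in rows, so rows that do not move let the fingers close. It gives the time, the measured TCP pose, the force and the opening at its end, in the units of the state.
- sense(): the state, without advancing time (a new reading comes with each control period).
- capture(name): name is "scene" or "side" or "wrist"; returns a dict with "img" (480x640x3 uint8, red, green, blue), "K" (3x3 intrinsics, pixels), "origin" and "rotation" of the camera in the world. Camera axes: x right, y up, looking along -z (the intrinsics and any distortion apply to the point x, -y, -z); pixel columns grow to the right and rows downward; lengths in m; the calibration is good to about 2 mm. A picture is of the moment at which its call begins. There is no depth.
- job_done(): hands the job in, once; it reports no verdict.
Trained networks look in a picture, given as the dict that the camera call returned (one of the last four; its "shot" number tells which), for a name from the list of things; names that differ only in an ending like _2 or _b are one class to them, and where a whole thing is asked for, a point or a joint stands for the part that bears it (a point fixed in the world has none). Each returns a list of dicts, best first, with "confidence" (0 to 1); they miss things now and then, are a little off and sometimes report something else, mostly with a low value. They report only what shows in the picture. A call takes as long as a camera call. They do not tell look-alikes from the thing itself.
- boxes_of(picture, label): "position" ([x, y, z] in m, in world coordinates, good to about 4 mm: the middle of the surface that is visible of it).
The state is a dict: "clock": time; "q": joint angles; "joint_velocities": joint speeds; "tau": joint torques, N m; "tcp_pos": TCP position; "orientation": TCP orientation; "contact_force": force on the tool from outside, world axes, zero at the start; "torque": the same for the moment, N m; "finger_gap": finger opening in m.
Only numpy, scipy, OpenCV 4.12 (cv2) and the standard library are available. Lean on these libraries where they do the work, as an engineer would, in place of code of your own. Each camera call takes 0.05 s, during which the arm holds its last target.

## Working session

There is one attempt and no reset: what is moved stays moved. The work goes in short steps, Python scripts to look and compute and a tool call to move; the robot and the scene stay as the last step left them, time stands still between calls to the robot, and variables do not carry over. Pictures are saved under pics/ and viewed, and the job is handed in when it is done.

Besides the shell and the picture viewer there is one more tool, called after "Call:" as name(argument=value, ...) on one line, values as JSON. jog_arm: Moves the arm, as the interface text tells. Its arguments: {"type":"object","properties":{"motion":{"type":"array"},"newtons":{"type":"number"}},"required":["motion"]}

```bash
mkdir -p pics; ls; cat > h.py <<'E'
import numpy as np, cv2, json
from plant import sense, capture, job_done, boxes_of
def save(c,n): cv2.imwrite('pics/'+n+'.png', c['img'][:,:,::-1])
def pix2(c,u,v,z):
    K=np.array(c['K']); d=np.linalg.inv(K)@np.array([u,v,1.]); d=np.array([d[0],-d[1],-d[2]])
    w=np.array(c['rotation'])@d; o=np.array(c['origin']); t=(z-o[2])/w[2]; return o+t*w
def proj(c,p):
    q=np.array(c['rotation']).T@(np.array(p)-np.array(c['origin'])); x=np.array(c['K'])@np.array([q[0],-q[1],-q[2]]); return x[:2]/x[2]
def store(c,n):
    save(c,n); np.savez('pics/'+n+'.npz',**{k:np.array(c[k]) for k in ('img','K','origin','rotation')})
def load(n): return dict(np.load('pics/'+n+'.npz'))
E
python3 - <<'E'
from h import *
s=sense(); print(s)
for n in ('scene','side','wrist'):
    c=capture(n); store(c,n+'0'); print(n,c.keys(),c['K'],c['origin'],c['rotation'])
    if n!='wrist':
        for l in ('square','rail','leg','socket','bolt') if n=='scene' else ('square',):
            print(l,[(np.round(b['position'],3),round(b['confidence'],2)) for b in boxes_of(c,l)])
E
```

```text
pics
{'clock': 0.0, 'q': array([-1.31820664,  0.41191652, -0.01273315,  1.5970363 ,  0.00558162,
        1.13430949, -0.08220861]), 'joint_velocities': array([-0.00116078, -0.0001411 ,  0.00027318,  0.00187107, -0.00100531,
        0.00085164, -0.00092182]), 'tau': array([-1.70239427e-04, -5.87950802e+01,  6.42227232e-01, -2.91071016e+01,
       -5.37580415e-02,  1.84063835e-02,  1.36277563e-04]), 'tcp_pos': array([0.19693431, 0.59262392, 0.22180179]), 'orientation': array([-8.54172418e-05,  1.59694333e-01,  9.87166173e-01, -8.12723491e-04]), 'contact_force': array([-0.13789373, -0.27572197,  0.71652672]), 'torque': array([ 0.03230685, -0.03892168, -0.02774914]), 'finger_gap': 0.08809759708641264}
scene dict_keys(['img', 'K', 'origin', 'rotation', 'shot']) [[459.83539626   0.         318.42795644]
 [  0.         459.83539626 246.06800351]
 [  0.           0.           1.        ]] [1.01983768 0.40691137 0.92997991] [0.37449715 0.13104995 0.30732155 0.86494581]
square [(array([ 0.54 , -0.208,  0.018]), 0.88), (array([ 0.735, -0.42 ,  0.018]), 0.85), (array([ 0.3  , -0.203,  0.016]), 0
[... 285 characters left out ...]
img', 'K', 'origin', 'rotation', 'shot']) [[559.38487981   0.         321.35357003]
 [  0.         559.38487981 234.18182342]
 [  0.           0.           1.        ]] [-0.18523333 -0.98068457  1.04277165] [ 0.85935215  0.39185424 -0.13588218 -0.29916579]
square [(array([ 0.719, -0.434,  0.018]), 0.86), (array([ 0.529, -0.22 ,  0.02 ]), 0.71), (array([ 0.28 , -0.215,  0.018]), 0.69), (array([ 0.295, -0.527,  0.022]), 0.59)]
wrist dict_keys(['img', 'K', 'origin', 'rotation', 'shot']) [[385.24762904   0.         317.52980017]
 [  0.         385.24762904 234.91317223]
 [  0.           0.           1.        ]] [0.12989945 0.61566712 0.38336351] [ 0.80404498 -0.10651176 -0.07629741  0.57995313]
```

```bash
cat >> h.py <<'E'
from scipy.spatial.transform import Rotation as R
def rot(c):
    w,x,y,z=c['rotation']; return R.from_quat([x,y,z,w]).as_matrix()
def pix2(c,u,v,z):
    K=np.array(c['K']); d=np.linalg.inv(K)@np.array([u,v,1.]); d=np.array([d[0],-d[1],-d[2]])
    w=rot(c)@d; o=np.array(c['origin']); t=(z-o[2])/w[2]; return o+t*w
def proj(c,p):
    q=rot(c).T@(np.array(p)-np.array(c['origin'])); x=np.array(c['K'])@np.array([q[0],-q[1],-q[2]]); return x[:2]/x[2]
E
python3 - <<'E'
from h import *
for n in('scene0','side0'):
    c=load(n); print(n,[np.round(proj(c,p)) for p in ([.54,-.208,.018],[.735,-.42,.018],[.3,-.203,.016],[.306,-.504,.015],[.443,.163,.041])])
E
```

```text
scene0 [array([274., 237.]), array([163., 236.]), array([337., 191.]), array([263., 146.]), array([414., 291.])]
side0 [array([356., 265.]), array([467., 277.]), array([280., 307.]), array([364., 390.]), array([247., 204.])]
```

View pics/scene0.png

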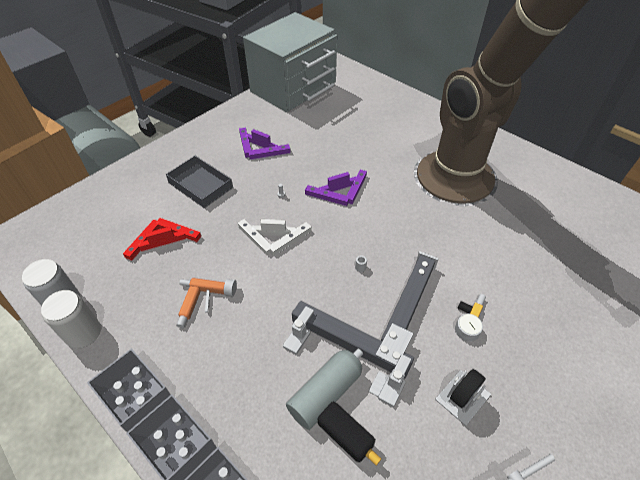

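View pics/side0.png

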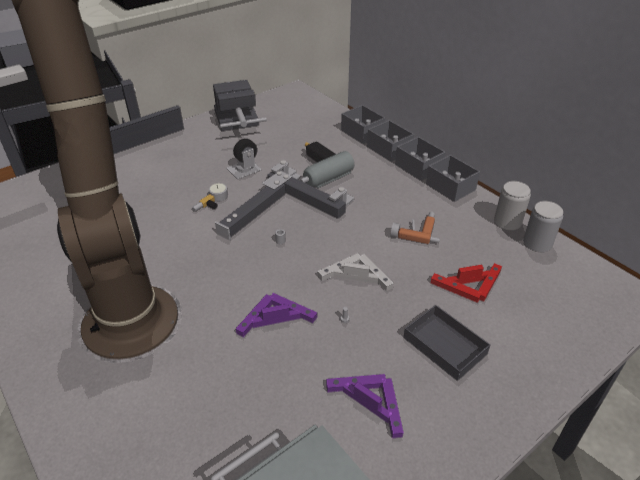

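Four L-shapes in scene0: silver (274,235), red (160,237), purple (338,187), purple (262,144). The silver one is meant, being aluminium and neither purple nor red. I'll confirm that in an enlarged crop.

```bash
python3 - <<'E'
from h import *
c=load('scene0')['img'][:,:,::-1]
cv2.imwrite('pics/cropsq.png',cv2.resize(c[205:265,225:325],None,fx=8,fy=8,interpolation=cv2.INTER_CUBIC))
cv2.imwrite('pics/croprail.png',cv2.resize(c[245:405,280:450],None,fx=4.5,fy=3.75*1.2*1.0,interpolation=cv2.INTER_CUBIC)[:600])
E
python3 -c "
import cv2;print(cv2.imread('pics/croprail.png').shape)"
```

```text
(600, 765, 3)
```

View pics/cropsq.png

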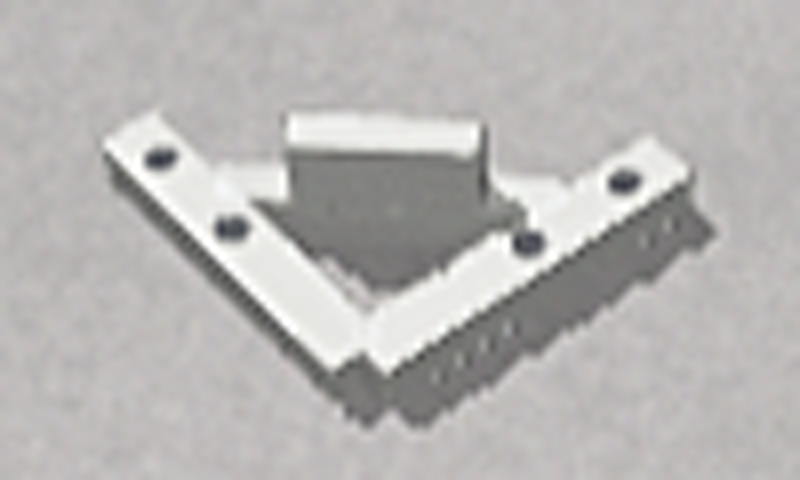

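View pics/croprail.png

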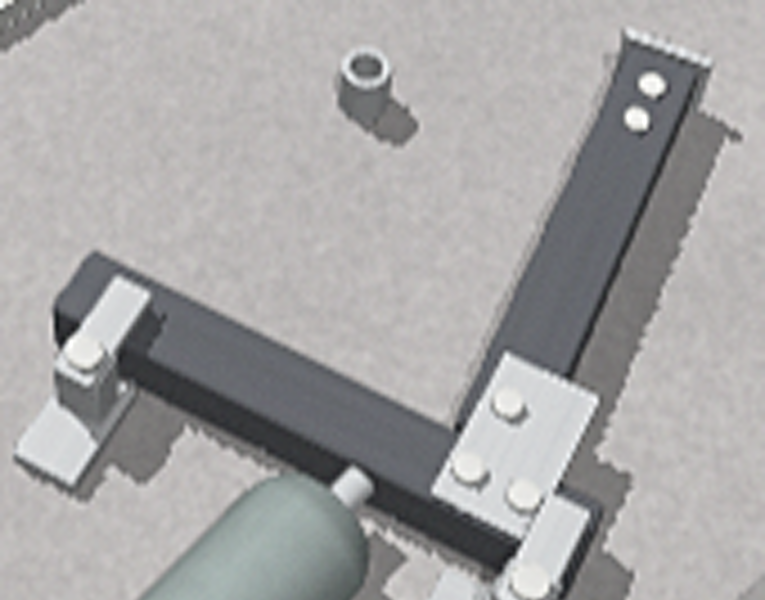

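```bash
cat >> h.py <<'E'
from scipy.optimize import least_squares
def fit(obs, x0):
    # obs: list of (cam, local xyz(m), uv); pose x,y,th on bench
    def f(p):
        ca,sa=np.cos(p[2]),np.sin(p[2]); r=[]
        for c,l,uv in obs:
            r+=list(proj(c,[p[0]+ca*l[0]-sa*l[1],p[1]+sa*l[0]+ca*l[1],l[2]])-uv)
        return np.array(r)
    s=least_squares(f,x0,loss='soft_l1'); return s.x,s.fun.reshape(-1,2)
E
python3 - <<'E'
from h import *
c=load('scene0')
P=[(238.1,223.5),(244.4,219),(267.2,251),(311.5,226.9),(306.2,221.9),(273.5,251.5)]
A=[(60,-80),(38,-80),(60,48),(-80,60),(-80,38),(48,60)]
B=[(-80,60),(-80,38),(48,60),(60,-80),(38,-80),(60,48)]
for L in (A,B):
    best=min((fit([(c,(a[0]/1e3,a[1]/1e3,.02),np.array(u)) for a,u in zip(L,P)],[.54,-.21,t]) for t in np.arange(-3,3,1.)),key=lambda r:(r[1]**2).sum())
    print(best)
print('socket',pix2(c,280+365/4.5,245+66/4.5,.034))
for u in [(95,252),(458,430),(615,100),(500,350),(622,45),(712,65),(57,310)]:
    print(u,pix2(c,280+u[0]/4.5,245+u[1]/4.5,.04))
w=load('wrist0'); print(rot(w)); print(pix2(w,320,240,0))
E
```

```text
(array([ 0.52188365, -0.22625071, -0.09391109]), array([[-0.48683713, -0.3757945 ],
       [-0.02153957,  0.06155117],
       [-0.31126157,  0.39841316],
       [ 0.42747679, -0.41060709],
       [ 0.3199317 , -0.04983902],
       [ 0.06778954,  0.21763425]]))
(array([ 0.49659298, -0.25295847, -3.01487507]), array([[ -0.95498872,   3.33295853],
       [ -1.01673192,  11.51792507],
       [  1.12731676, -52.17974792],
       [ -0.15379992,  -8.9173928 ],
       [  0.2147009 ,   1.04176705],
       [  0.91103609, -53.37447539]]))
socket [0.45265574 0.01260835 0.034     ]
(95, 252) [ 0.64026723 -0.00839687  0.04      ]
(458, 430) [0.59312137 0.18693188 0.04      ]
(615, 100) [0.38291384 0.12721275 0.04      ]
(500, 350) [0.54523271 0.17510005 0.04      ]
(622, 45) [0.3498191  0.10817181 0.04      ]
(712, 65) [0.3278818  0.15166865 0.04      ]
(57, 310) [0.67710134 0.0015365  0.04      ]
[[ 3.15666152e-01 -9.16363653e-01 -2.46236746e-01]
 [ 9.48869937e-01  3.04619233e-01  8.27826456e-02]
 [-8.50558871e-04 -2.59778325e-01  9.65667903e-01]]
[0.23362864 0.5835075  0.        ]
```

Scene crop: one silver L at crop centre with its corner pointing down at (360,370), i.e. scene (270,251), and a silver grip bar at (385,150). It is the real square. Next I move over the corner for a close wrist picture.

Call:
jog_arm(motion=[[[-0.98,-0.8,0],[0,0,0],1],[[-0.98,-0.8,0],[0,0,0],1],[[-0.98,-0.8,0],[0,0,0],1],[[-0.98,-0.8,0],[0,0,0],1],[[-0.98,-0.8,0],[0,0,0],1],[[-0.98,-0.8,0],[0,0,0],1],[[-0.98,-0.8,0],[0,0,0],1],[[-0.98,-0.8,0],[0,0,0],1]])

```text
clock: 1.25
tcp_pos: [0.3605, 0.3354, 0.2229]
orientation: [0.0, 0.16, 0.987, 0.0]
contact_force: [0.6, -0.1, 0.5]
finger_gap: 0.0881
```

Call:
jog_arm(motion=[[[-0.98,-0.8,0],[0,0,0],1],[[-0.98,-0.8,0],[0,0,0],1],[[-0.98,-0.8,0],[0,0,0],1],[[-0.98,-0.8,0],[0,0,0],1],[[-0.98,-0.8,0],[0,0,0],1],[[-0.98,-0.8,0],[0,0,0],1],[[-0.98,-0.8,0],[0,0,0],1],[[-0.9,-0.8,0],[0,0,0],1]])

```text
clock: 2.05
tcp_pos: [0.521, 0.0797, 0.2229]
orientation: [0.0, 0.16, 0.987, 0.0]
contact_force: [-0.3, -0.4, -0.3]
finger_gap: 0.0878
```

Call:
jog_arm(motion=[[[0,0,0],[0,0,0.8],1],[[0,0,0],[0,0,0.8],1],[[0,0,0],[0,0,0.6],1],[[0,0,0],[0,0,0],1],[[0,0,0],[0,0,0],1],[[0,0,0],[0,0,0],1]])

```text
clock: 2.65
tcp_pos: [0.5201, 0.0813, 0.2227]
orientation: [0.0, 0.271, 0.963, 0.0]
contact_force: [0.1, 0.6, -0.2]
finger_gap: 0.0878
```

```bash
python3 - <<'E'
from h import *
s=sense(); print(s['clock'],s['tcp_pos'],s['orientation'],s['q'],s['contact_force'],np.abs(s['joint_velocities']).max())
c=capture('wrist'); store(c,'wrist1')
for p in ([.593,.187,.04],[.64,-.008,.04]): print(proj(c,p))
E
```

```text
2.65 [0.52009948 0.08127955 0.22269931] [3.95233843e-05 2.71261478e-01 9.62505690e-01 6.83377117e-05] [-0.54016511  0.24508994  0.35397562  1.85370204 -0.09670012  1.05931519
  0.8728817 ] [ 0.143461    0.64682221 -0.15700703] 0.005165110402411369
[457.85797264 219.42825553]
[304.15403732 356.70900003]
```

View pics/wrist1.png

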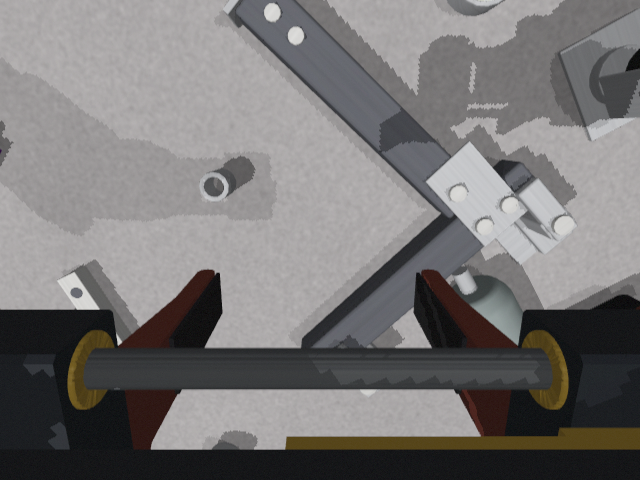

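```bash
python3 - <<'E'
from h import *
c=load('wrist1')['img'][:,:,::-1]
cv2.imwrite('pics/w1a.png',cv2.resize(c[180:360,290:490],None,fx=3.3,fy=3.3,interpolation=cv2.INTER_CUBIC))
cv2.imwrite('pics/w1b.png',cv2.resize(c[0:220,220:470],None,fx=2.7,fy=2.7,interpolation=cv2.INTER_CUBIC))
E
```

```text
(no output)
```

View pics/w1a.png

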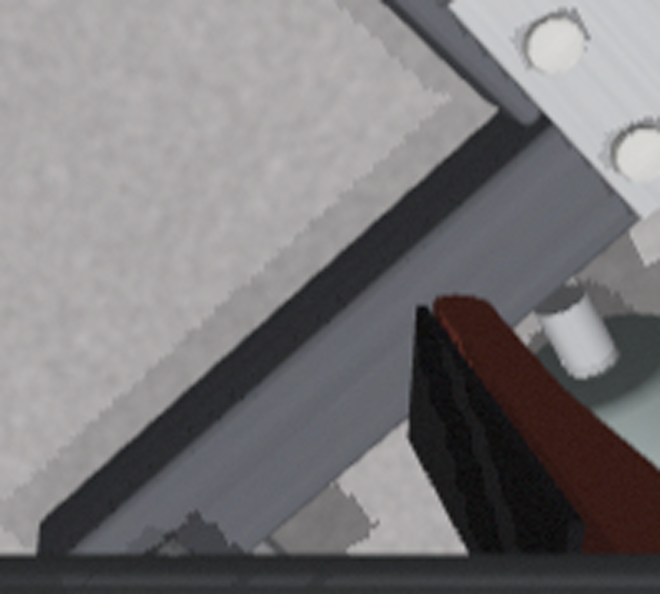

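View pics/w1b.png

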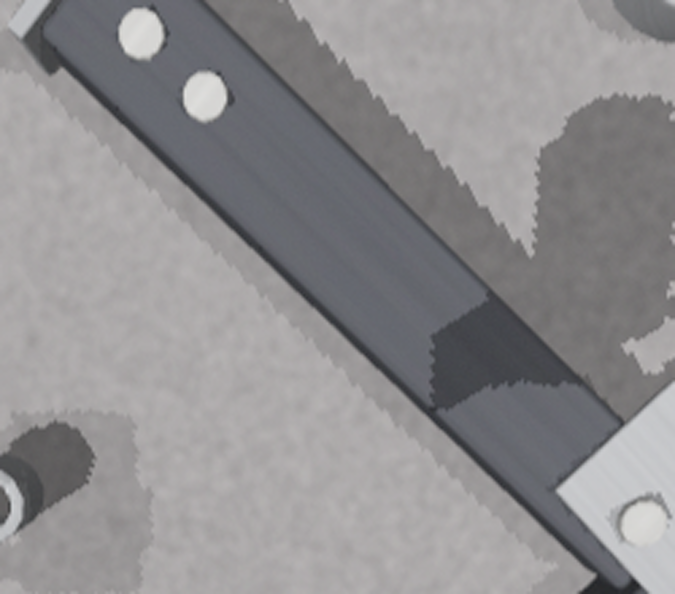

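```bash
cat >> h.py <<'E'
def edge(c,a,b,half=5,n=60,trim=.04,sign=0):
    g=cv2.GaussianBlur(cv2.cvtColor(c['img'],cv2.COLOR_RGB2GRAY).astype(np.float32),(0,0),0.8)
    a,b=np.array(a,float),np.array(b,float); d=(b-a)/np.linalg.norm(b-a); nn=np.array([-d[1],d[0]])
    t=np.arange(-half,half+.01,.25); pts=[]
    for s in np.linspace(trim,1-trim,n):
        p=a+s*(b-a); q=p+t[:,None]*nn
        v=cv2.remap(g,q[:,0].astype(np.float32)[None],q[:,1].astype(np.float32)[None],cv2.INTER_LINEAR)[0]
        gr=np.gradient(v); m=gr*sign if sign else np.abs(gr); i=m.argmax()
        if m[i]>1: pts.append(q[i])
    pts=np.array(pts,np.float32)
    vx,vy,x0,y0=cv2.fitLine(pts,cv2.DIST_HUBER,0,.01,.01).ravel()
    res=np.abs((pts-[x0,y0])@np.array([-vy,vx]))
    d2=np.array([vx,vy]); p0=np.array([x0,y0])
    return p0+d2*((a-p0)@d2), p0+d2*((b-p0)@d2), np.median(res)
E
python3 - <<'E'
from h import *
c=load('wrist1')
A=lambda x,y:(290+x/3.3,180+y/3.3); B=lambda x,y:(220+x/2.7,y/2.7)
def do(n,a,b,z,**k):
    p,q,r=edge(c,a,b,**k); P,Q=pix2(c,*p,z),pix2(c,*q,z); d=Q-P
    print(n,'res',round(float(r),2),p.round(1),q.round(1),P.round(4),Q.round(4),'ang',np.degrees(np.arctan2(d[1],d[0])).round(2)); return P,Q
r=do('railtop',A(80,545),A(530,130),.04)
do('railbase',A(50,515),A(490,112),0.)
l=do('legtop',B(110,115),B(600,562),.04,half=3)
l2=do('legbase?',B(108,118),B(590,568),.0,half=3)
P,Q=r; p,q=l
M=np.array([(Q-P)[:2],-(q-p)[:2]]).T; t=np.linalg.solve(M,(p-P)[:2]); print('corner',P+(Q-P)*t[0])
E
```

```text
railtop res 0.1 [313.5 344.3] [452.3 221.3] [0.633  0.0074 0.04  ] [0.592  0.1819 0.04  ] ang 103.23
railbase res 0.13 [304.4 335.2] [439.  214.6] [ 0.6383 -0.0082  0.    ] [0.594  0.1809 0.    ] ang 103.19
legtop res 0.42 [260.9  42.4] [439.6 211. ] [0.3761 0.1155 0.04  ] [0.5772 0.1763 0.04  ] ang 16.82
legbase? res 0.1 [261.3  42.3] [437.8 211.2] [0.3665 0.1156 0.    ] [0.5901 0.1814 0.    ] ang 16.4
corner [0.59219711 0.18085445 0.04      ]
```

Call:
jog_arm(motion=[[[0,0,0],[0,0,0.8],1],[[0,0,0],[0,0,0.8],1],[[0,0,0],[0,0,0.8],1],[[0,0,0],[0,0,0.75],1],[[-0.93,-0.65,0],[0,0,0],1],[[-0.93,-0.65,0],[0,0,0],1],[[-0.93,-0.65,0],[0,0,0],1],[[-0.93,-0.65,0],[0,0,0],1]])

```text
clock: 3.5
tcp_pos: [0.531, -0.0557, 0.2228]
orientation: [0.0, 0.426, 0.905, 0.0]
contact_force: [0.1, 0.1, -0.3]
finger_gap: 0.0876
```

Call:
jog_arm(motion=[[[-0.93,-0.65,0],[0,0,0],1],[[-0.93,-0.65,0],[0,0,0],1],[[-0.93,-0.65,0],[0,0,0],1],[[-0.93,-0.65,0],[0,0,0],1],[[-0.93,-0.65,0],[0,0,0],1],[[-0.93,-0.65,0],[0,0,0],1],[[0,0,0],[0,0,0],1],[[0,0,0],[0,0,0],1]])

```text
clock: 4.3
tcp_pos: [0.5469, -0.2588, 0.2224]
orientation: [-0.0, 0.427, 0.904, -0.0]
contact_force: [-0.5, 1.0, -0.8]
finger_gap: 0.0876
```

```bash
python3 - <<'E'
from h import *
s=sense(); print(s['clock'],s['tcp_pos'],s['orientation'],s['q'],np.abs(s['joint_velocities']).max())
c=capture('wrist'); store(c,'wrist2')
p=np.array([.5219,-.2263,-.0939]);ca,sa=np.cos(p[2]),np.sin(p[2])
for a in [(60,-80),(38,-80),(60,48),(-80,60),(-80,38),(48,60)]:
    x,y=a[0]/1e3,a[1]/1e3; print(a,proj(c,[p[0]+ca*x-sa*y,p[1]+sa*x+ca*y,.02]).round(1))
E
```

```text
4.3 [ 0.54693189 -0.25876673  0.22235079] [-2.57219358e-04  4.26949660e-01  9.04275355e-01 -5.99204282e-05] [-0.03391632  0.40757669  0.54054818  1.67525815 -0.22816168  1.12264123
  1.25864969] 0.03076444694425601
(60, -80) [305.  265.3]
(38, -80) [289.  250.4]
(60, 48) [400.5 173.6]
(-80, 60) [302.3  48.7]
(-80, 38) [284.8  68.1]
(48, 60) [401.5 155.1]
```

View pics/wrist2.png

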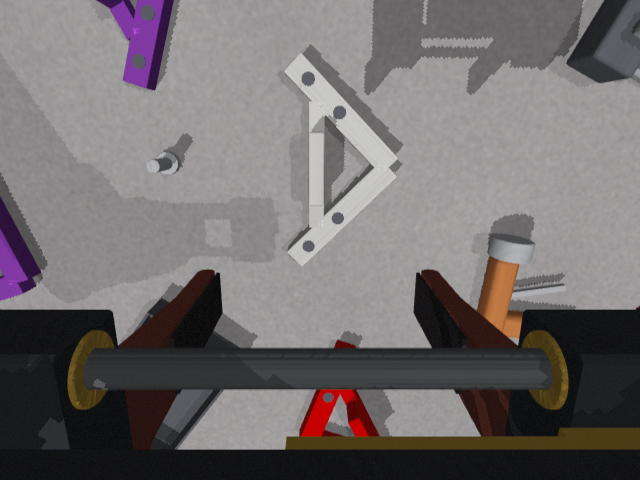

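```bash
python3 - <<'E'
from h import *
c=load('wrist2')
def do(n,a,b,z,**k):
    p,q,r=edge(c,a,b,**k); P,Q=pix2(c,*p,z),pix2(c,*q,z); d=Q-P
    print(n,'res',round(float(r),2),p.round(1),q.round(1),P.round(4),Q.round(4),'ang',np.degrees(np.arctan2(d[1],d[0])).round(2)); return P,Q
do('x60',(308,262),(396,178),.02,half=4)
do('y60',(304,50),(397,155),.02,half=3)
do('barL',(309,136),(309,203),.048,half=3)
do('barR',(324,136),(324,203),.048,half=3)
P=[(305,265),(289,250),(399.5,175),(303,46.5),(284.5,69),(400,157)]
L=[(60,-80),(38,-80),(60,48),(-80,60),(-80,38),(48,60)]
print(fit([(c,(a[0]/1e3,a[1]/1e3,.02),np.array(u)) for a,u in zip(L,P)],[.522,-.226,-.09]))
print(pix2(c,316.5,169.5,.048))
i=c['img'][:,:,::-1]; cv2.imwrite('pics/w2.png',cv2.resize(i[30:280,260:430],None,fx=2.4,fy=2.4,interpolation=cv2.INTER_CUBIC))
E
```

```text
x60 res 0.1 [307.1 261. ] [395.4 177.3] [ 0.5729 -0.3068  0.02  ] [ 0.5848 -0.1898  0.02  ] ang 84.2
y60 res 0.16 [301.5  52.3] [395.8 156.1] [ 0.4491 -0.1618  0.02  ] [ 0.5719 -0.175   0.02  ] ang -6.17
barL res 0.1 [308.6 136. ] [308.7 203. ] [ 0.4985 -0.2117  0.048 ] [ 0.5346 -0.256   0.048 ] ang -50.84
barR res 0.25 [323.5 136. ] [323.5 203. ] [ 0.5082 -0.2037  0.048 ] [ 0.5447 -0.2478  0.048 ] ang -50.35
(array([ 0.52183458, -0.22678098, -0.10007071]), array([[-0.97378045,  0.51005644],
       [-0.83332368,  0.57070956],
       [ 0.54932214, -0.549791  ],
       [-0.40248564,  2.47061047],
       [ 0.43893241, -0.68017656],
       [ 1.12104559, -1.00921558]]))
[ 0.52134355 -0.2290811   0.048     ]
```

View pics/w2.png

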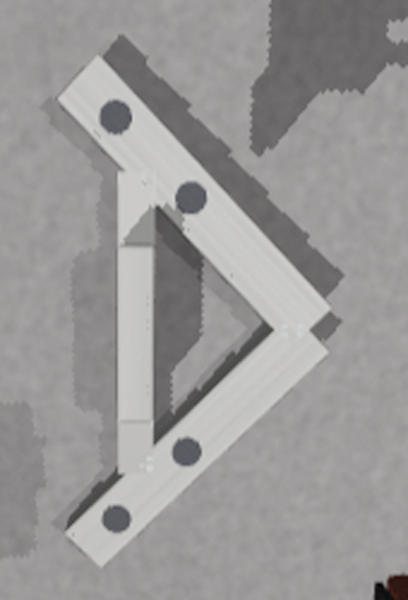

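Call:
jog_arm(motion=[[[0.66,-0.02,0],[0,0,0.05],1],[[0.65,-0.02,0],[0,0,0],1],[[0,0,1],[0,0,0],1],[[0,0,1],[0,0,0],1],[[0,0,1],[0,0,0],1],[[0,0,1],[0,0,0],1],[[0,0,0],[0,0,0],1],[[0,0,0],[0,0,0],1]])

```text
clock: 5.15
tcp_pos: [0.5216, -0.2275, 0.1031]
orientation: [-0.0, 0.428, 0.904, 0.0]
contact_force: [0.3, 0.5, 0.7]
finger_gap: 0.088
```

```bash
python3 - <<'E'
from h import *
s=sense(); print(s['clock'],s['tcp_pos'],s['orientation'])
c=capture('wrist'); store(c,'wrist3')
E
```

```text
5.15 [ 0.52162971 -0.22752154  0.10306824] [-3.65339730e-04  4.28086712e-01  9.03737585e-01  1.00257481e-04]
```

View pics/wrist3.png

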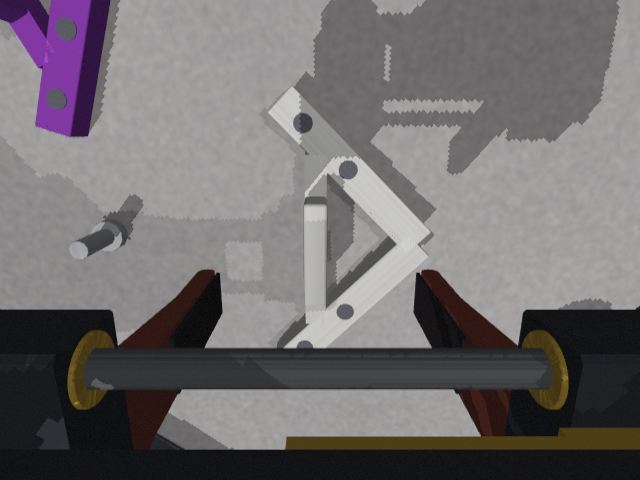

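```bash
python3 - <<'E'
from h import *
c=load('wrist3'); print(pix2(c,305,203,.048),pix2(c,326,203,.048))
p=[.521,-.229,np.radians(-5.85)];ca,sa=np.cos(p[2]),np.sin(p[2])
for a in [(-22.6-5,22.6-5),(-22.6+5,22.6+5),(-80,38),(48,60),(60,48)]:
    x,y=a[0]/1e3,a[1]/1e3; z=.048 if abs(a[0])<40 else .02; print(a,proj(c,[p[0]+ca*x-sa*y,p[1]+sa*x+ca*y,z]).round(1))
E
```

```text
[ 0.49605591 -0.20753047  0.048     ] [ 0.50528316 -0.19998094  0.048     ]
(-27.6, 17.6) [302.7 203.8]
(-17.6, 27.6) [327.6 203.8]
(-80, 38) [266.3 111.1]
(48, 60) [432.2 231.7]
(60, 48) [430.1 256.4]
```

Call:
jog_arm(motion=[[[-0.03,-0.05,0.9],[0,0,0],1],[[0,0,0.9],[0,0,0],1],[[0,0,0.7],[0,0,0],1],[[0,0,0.4],[0,0,0],1],[[0,0,0],[0,0,0],1],[[0,0,0],[0,0,0],1]])

```text
clock: 5.8
tcp_pos: [0.5217, -0.2299, 0.0197]
orientation: [0.001, 0.428, 0.904, 0.001]
contact_force: [-11.8, 3.6, 26.1]
finger_gap: 0.0879
```

Call:
jog_arm(motion=[[[0,0,0],[0,0,0],0],[[0,0,0],[0,0,0],0],[[0,0,0],[0,0,0],0],[[0,0,0],[0,0,0],0],[[0,0,0],[0,0,0],0],[[0,0,0],[0,0,0],0],[[0,0,0],[0,0,0],0],[[0,0,0],[0,0,0],0]], newtons=50)

```text
clock: 6.6
tcp_pos: [0.5205, -0.2304, 0.0156]
orientation: [-0.0, 0.429, 0.903, -0.0]
contact_force: [0.0, 0.6, -0.5]
finger_gap: 0.0275
```

Call:
jog_arm(motion=[[[0,0,0],[0,0,0],0],[[0,0,0],[0,0,0],0],[[0,0,0],[0,0,0],0],[[0,0,0],[0,0,0],0]])

```text
clock: 7.0
tcp_pos: [0.5208, -0.2302, 0.0155]
orientation: [-0.0, 0.429, 0.903, -0.0]
contact_force: [0.3, 1.0, -1.6]
finger_gap: 0.0138
```

```bash
python3 - <<'E'
from h import *
s=sense(); print(s['clock'],s['tcp_pos'],s['orientation'],s['contact_force'],s['torque'],s['finger_gap'])
c=capture('wrist'); store(c,'wrist4'); c=capture('side'); store(c,'side4')
i=c['img'][:,:,::-1]; cv2.imwrite('pics/side4c.png',cv2.resize(i[200:340,280:440],None,fx=4,fy=4,interpolation=cv2.INTER_CUBIC))
E
```

```text
7.0 [ 0.52076683 -0.23018154  0.01548081] [-8.19738369e-05  4.28760130e-01  9.03418366e-01 -3.60721288e-05] [ 0.34828338  0.95772651 -1.56305032] [-0.05749531 -0.10045386 -0.00057437] 0.013839404345468377
```

View pics/wrist4.png

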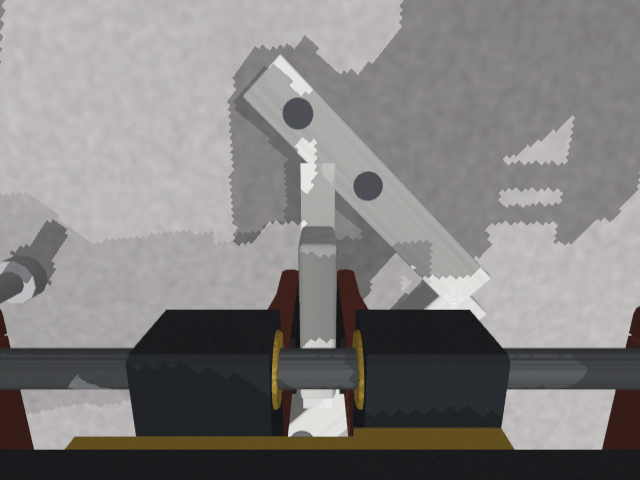

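View pics/side4c.png

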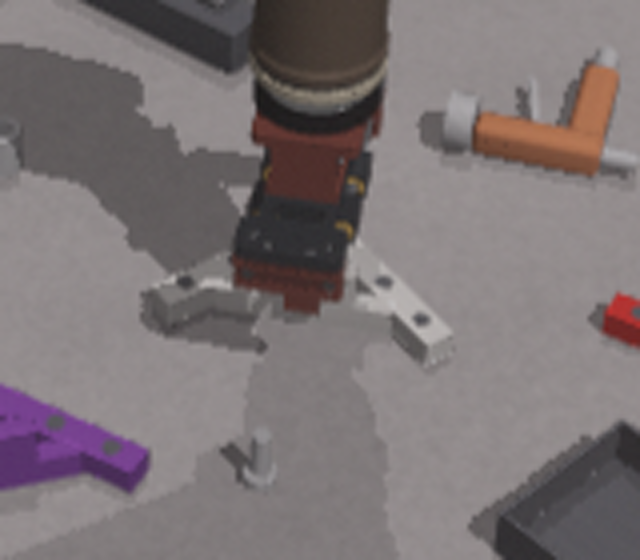

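```bash
python3 - <<'E'
from h import *
c=load('wrist4'); s=sense(); o=s['orientation']; Rt=R.from_quat([o[1],o[2],o[3],o[0]]).as_matrix()
t=lambda P:(Rt.T@(P-s['tcp_pos'])*1e3).round(1)
for u,z in [((300,237),.048),((336,237),.048),((245,92),.02),((280,54),.02)]: print(u,t(pix2(c,*u,z)))
p,q,r=edge(c,(285,58),(480,265),half=4); P,Q=pix2(c,*p,.02),pix2(c,*q,.02); d=Q-P; print(r,np.degrees(np.arctan2(d[1],d[0])),t(P),t(Q), 'tooly',np.degrees(np.arctan2(Rt[1,1],Rt[0,1])))
E
```

```text
(300, 237) [ 35.7  -6.1 -32.5]
(336, 237) [ 35.7   6.4 -32.5]
(245, 92) [ 85.5 -27.7  -4.5]
(280, 54) [ 98.8 -14.   -4.5]
0.021619078 -5.830131527989208 [ 97.3 -12.3  -4.5] [15.3 69.5 -4.5] tooly 39.21669721364235
```

Call:
jog_arm(motion=[[[0,0,-0.5],[0,0,0],0],[[0,0,-0.8],[0,0,0],0],[[0,0,-0.9],[0,0,0],0],[[0,0,-0.8],[0,0,0],0],[[0,0,0],[0,0,-0.8],0],[[0,0,0],[0,0,-0.8],0],[[0,0,0],[0,0,-0.8],0],[[0,0,0],[0,0,-0.77],0]])

```text
clock: 7.9
tcp_pos: [0.5204, -0.2302, 0.1065]
orientation: [-0.0, 0.272, 0.962, -0.0]
contact_force: [-1.0, -0.4, -3.5]
finger_gap: 0.0138
```

Call:
jog_arm(motion=[[[0.25,0.44,0],[0,0,0],0],[[0.51,0.88,0],[0,0,0],0],[[0.51,0.88,0],[0,0,0],0],[[0.51,0.88,0],[0,0,0],0],[[0.51,0.88,0],[0,0,0],0],[[0.51,0.88,0],[0,0,0],0],[[0.51,0.88,0],[0,0,0],0],[[0.51,0.88,0],[0,0,0],0]])

```text
clock: 8.7
tcp_pos: [0.5269, 0.0007, 0.1061]
orientation: [-0.0, 0.274, 0.962, 0.0]
contact_force: [0.8, -0.5, -2.3]
finger_gap: 0.014
```

Call:
jog_arm(motion=[[[0.51,0.88,0],[0,0,0],0],[[0.51,0.88,0],[0,0,0],0],[[0.32,0.52,0],[0,0,0],0],[[0,0,0],[0,0,0],0],[[0,0,0],[0,0,0],0],[[0,0,0],[0,0,0],0]])

```text
clock: 9.3
tcp_pos: [0.5291, 0.0769, 0.1058]
orientation: [0.0, 0.275, 0.962, -0.0]
contact_force: [0.2, -0.7, -3.3]
finger_gap: 0.0137
```

```bash
python3 - <<'E'
from h import *
s=sense(); o=s['orientation']; Rt=R.from_quat([o[1],o[2],o[3],o[0]]).as_matrix()
print(s['clock'],s['tcp_pos'],'tooly',np.degrees(np.arctan2(Rt[1,1],Rt[0,1])),s['contact_force'],s['torque'],s['finger_gap'])
c=capture('wrist'); store(c,'wrist5'); c=capture('scene'); store(c,'scene5')
E
```

```text
9.3 [0.5291308  0.07690493 0.10584643] tooly 58.13472448106374 [ 0.20305848 -0.73256828 -3.28235019] [-0.09134756 -0.00471599  0.00813065] 0.013666635321491651
```

View pics/wrist5.png

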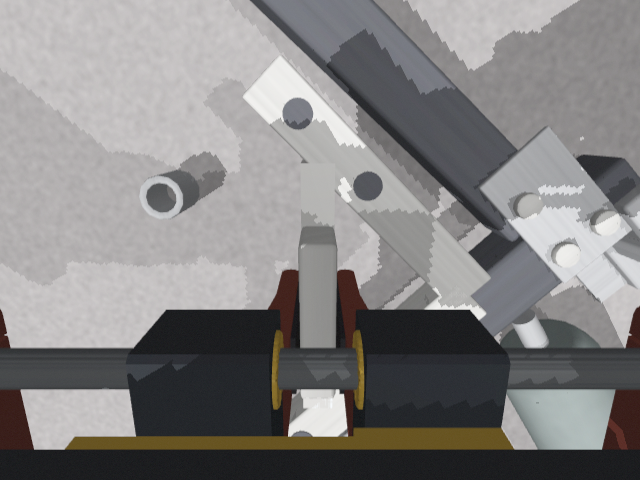

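View pics/scene5.png

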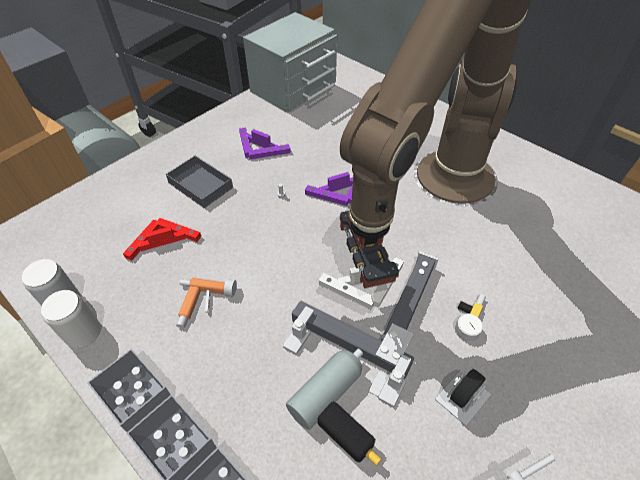

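Call:
jog_arm(motion=[[[0,0,0.8],[0,0,0],0],[[0,0,0.8],[0,0,0],0],[[0,0,0.6],[0,0,0],0],[[0,0,0.4],[0,0,0],0],[[0,0,0.3],[0,0,0],0],[[0,0,0],[0,0,0],0],[[0,0,0],[0,0,0],0]])

```text
clock: 10.1
tcp_pos: [0.5298, 0.0776, 0.0191]
orientation: [0.0, 0.274, 0.962, 0.0]
contact_force: [-1.0, -0.0, -3.8]
finger_gap: 0.0136
```

Call:
jog_arm(motion=[[[0,0,0.07],[0,0,0],0],[[0,0,0.05],[0,0,0],0],[[0,0,0],[0,0,0],0],[[0,0,0],[0,0,0],0],[[0,0,0],[0,0,0],0]])

```text
clock: 10.6
tcp_pos: [0.5299, 0.078, 0.0155]
orientation: [0.0, 0.274, 0.962, 0.0]
contact_force: [1.0, 1.3, 1.3]
finger_gap: 0.0134
```

```bash
python3 - <<'E'
from h import *
s=sense(); o=s['orientation']; Rt=R.from_quat([o[1],o[2],o[3],o[0]]).as_matrix()
print(s['clock'],s['tcp_pos'],'tooly',np.degrees(np.arctan2(Rt[1,1],Rt[0,1])),s['contact_force'],s['torque'],s['finger_gap'],Rt[2])
c=capture('wrist'); store(c,'wrist6'); c=capture('scene'); store(c,'scene6')
i=c['img'][:,:,::-1]; cv2.imwrite('pics/scene6c.png',cv2.resize(i[220:380,280:450],None,fx=3.7,fy=3.7,interpolation=cv2.INTER_CUBIC))
E
```

```text
10.6 [0.5299262  0.07796198 0.01546873] tooly 58.244735580621594 [0.97450096 1.3129829  1.29719579] [ 0.07556513  0.02872671 -0.03014274] 0.013353327664244779 [-7.16248862e-04  8.50180472e-04 -9.99999382e-01]
```

View pics/wrist6.png

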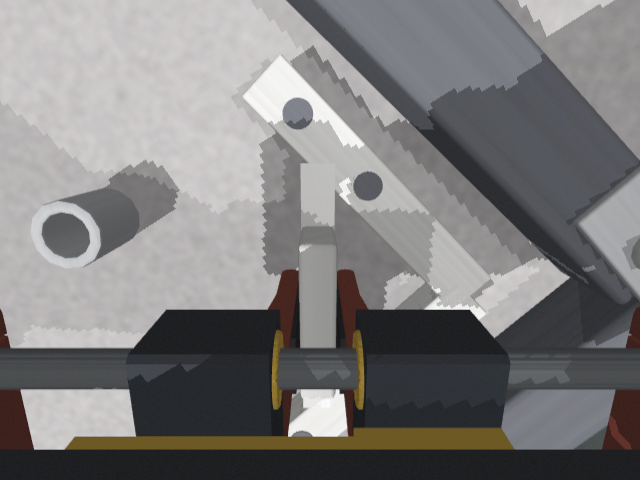

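View pics/scene6c.png

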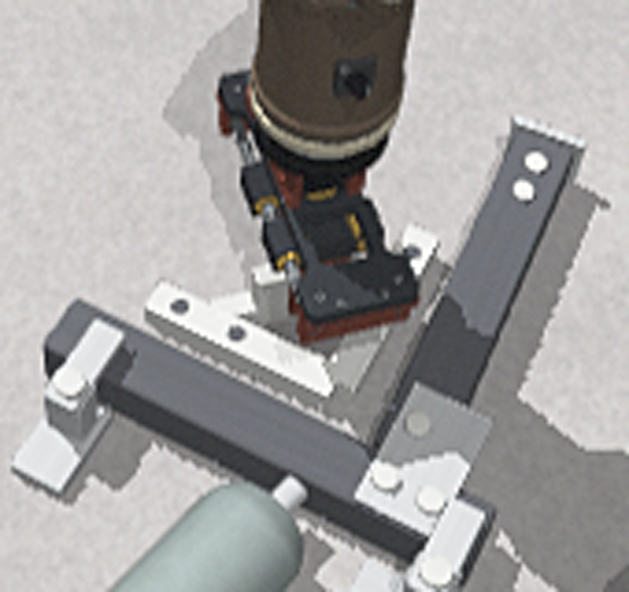

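Call:
jog_arm(motion=[[[0,0.15,0],[0,0,0],0],[[0,0.15,0],[0,0,0],0],[[0,0.15,0],[0,0,0],0],[[0,0.1,0],[0,0,0],0],[[0,0,0],[0,0,0],0],[[0,0,0],[0,0,0],0]])

```text
clock: 11.3
tcp_pos: [0.5378, 0.0901, 0.0155]
orientation: [-0.0, 0.274, 0.962, -0.001]
contact_force: [-3.1, -5.7, 7.4]
finger_gap: 0.0136
```

```bash
cat > st.py <<'E'
from h import *
import sys
s=sense(); o=s['orientation']; Rt=R.from_quat([o[1],o[2],o[3],o[0]]).as_matrix()
th=np.radians(13.2); ex=np.array([np.cos(th),np.sin(th)]); ey=np.array([-ex[1],ex[0]])
d=s['tcp_pos'][:2]-[.593,.180]; f=s['contact_force'][:2]
print(s['clock'].__round__(2),'railframe mm',(d@ex*1e3).round(1),(d@ey*1e3).round(1),'z',s['tcp_pos'][2].round(4),'F rail x,y',(f@ex).round(1),(f@ey).round(1),'Fz',s['contact_force'][2].round(1),'Tz',s['torque'].round(2),'th',(np.degrees(np.arctan2(Rt[1,1],Rt[0,1]))-45).round(2),'gap',round(s['finger_gap'],4), 'up',Rt[2,:2].round(4))
for n in sys.argv[1:]:
    c=capture(n.rstrip('0123456789')); store(c,n)
E
python3 st.py wrist7; python3 - <<'E'
from h import *
i=load('wrist7')['img'][:,:,::-1]; cv2.imwrite('pics/w7.png',i[:440,200:])
E
```

```text
11.3 railframe mm -74.3 -74.9 z 0.0155 F rail x,y -4.3 -4.8 Fz 7.4 Tz [-0.85  0.45  0.04] th 13.16 gap 0.0136 up [-0.0002 -0.0015]
```

View pics/w7.png

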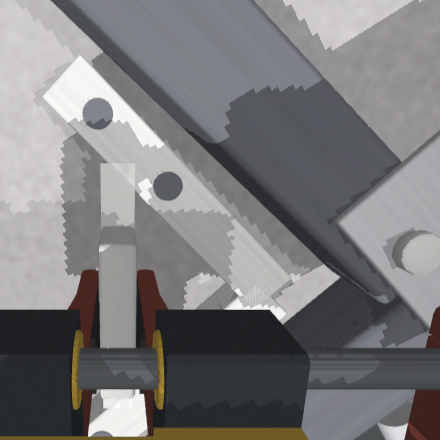

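Call:
jog_arm(motion=[[[0,0.1,-0.04],[0,0,0],0],[[0,0.1,0],[0,0,0],0],[[0,0.1,0],[0,0,0],0],[[0,0.1,0],[0,0,0],0],[[0,0,0],[0,0,0],0],[[0,0,0],[0,0,0],0]])

```text
clock: 11.95
tcp_pos: [0.5442, 0.1019, 0.016]
orientation: [-0.0, 0.274, 0.962, -0.0]
contact_force: [-0.1, -2.3, -4.0]
finger_gap: 0.0141
```

```bash
python3 st.py wrist8; python3 - <<'E'
from h import *
i=load('wrist8')['img'][:,:,::-1]; cv2.imwrite('pics/w8.png',i[:440,200:])
E
```

```text
11.95 railframe mm -65.4 -64.9 z 0.016 F rail x,y -0.7 -2.2 Fz -4.0 Tz [-0.6   0.09  0.2 ] th 13.24 gap 0.0141 up [ 0.0002 -0.0005]
```

View pics/w8.png

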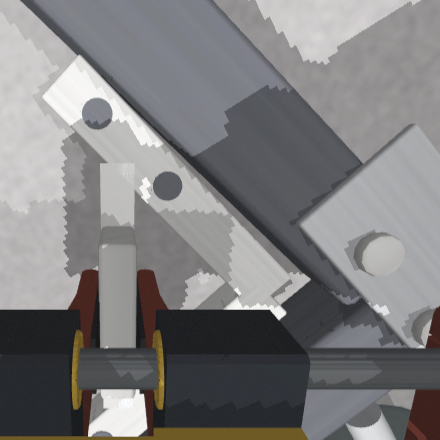

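Call:
jog_arm(motion=[[[0,0.05,0.02],[0,0,0],0],[[0,0.05,0],[0,0,0],0],[[0,0.05,0],[0,0,0],0],[[0,0.05,0],[0,0,0],0],[[0,0,0],[0,0,0],0],[[0,0,0],[0,0,0],0]])

```text
clock: 12.6
tcp_pos: [0.5474, 0.1067, 0.0156]
orientation: [-0.0, 0.274, 0.962, -0.0]
contact_force: [-2.2, -4.4, -2.6]
finger_gap: 0.0139
```

```bash
python3 st.py
```

```text
12.6 railframe mm -61.2 -60.9 z 0.0156 F rail x,y -3.1 -3.8 Fz -2.6 Tz [-0.97  0.42  0.38] th 13.23 gap 0.0139 up [ 0.0001 -0.0006]
```

Call:
jog_arm(motion=[[[0,0.05,0],[0,0,0],0],[[0,0.05,0],[0,0,0],0],[[0,0,0],[0,0,0],0],[[0,0,0],[0,0,0],0],[[0,0,0],[0,0,0],0]])

```text
clock: 13.1
tcp_pos: [0.5484, 0.1087, 0.0156]
orientation: [-0.001, 0.274, 0.962, -0.001]
contact_force: [-2.7, -7.2, -0.0]
finger_gap: 0.0142
```

```bash
python3 st.py wrist9; python3 - <<'E'
from h import *
i=load('wrist9')['img'][:,:,::-1]; cv2.imwrite('pics/w9.png',i[:440,200:])
E
```

```text
13.1 railframe mm -59.7 -59.3 z 0.0156 F rail x,y -4.3 -6.4 Fz -0.0 Tz [-1.28  0.79  0.23] th 13.18 gap 0.0142 up [ 0.0008 -0.0015]
```

View pics/w9.png

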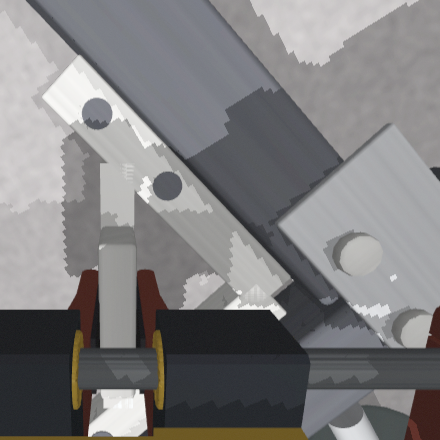

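Call:
jog_arm(motion=[[[0,0.05,0],[0,0,0],0],[[0,0.05,0],[0,0,0],0],[[0,0,0],[0,0,0],0],[[0,0,0],[0,0,0],0],[[0,0,0],[0,0,0],0]])

```text
clock: 13.65
tcp_pos: [0.5484, 0.1087, 0.0156]
orientation: [-0.002, 0.275, 0.961, -0.002]
contact_force: [-9.6, -12.3, 8.9]
finger_gap: 0.0137
```

```bash
python3 st.py
```

```text
13.65 railframe mm -59.7 -59.2 z 0.0156 F rail x,y -12.1 -9.8 Fz 8.9 Tz [-2.47  1.77  0.32] th 13.08 gap 0.0137 up [ 0.0023 -0.005 ]
```

Call:
jog_arm(motion=[[[0,0.05,0],[0,0,0],0],[[0,0.05,0],[0,0,0],0],[[0,0,0],[0,0,0],0],[[0,0,0],[0,0,0],0],[[0,0,0],[0,0,0],0]])

```text
clock: 14.15
tcp_pos: [0.5484, 0.1088, 0.0157]
orientation: [-0.003, 0.276, 0.961, -0.004]
contact_force: [-15.8, -19.3, 16.4]
finger_gap: 0.0139
```

```bash
python3 st.py wrist10 scene10 side10; python3 - <<'E'
from h import *
i=load('wrist10')['img'][:,:,::-1]; cv2.imwrite('pics/w10.png',i[:440,200:])
i=load('scene10')['img'][:,:,::-1]; cv2.imwrite('pics/s10.png',cv2.resize(i[240:380,280:450],None,fx=4.2,fy=4.2,interpolation=cv2.INTER_CUBIC))
E
```

```text
14.15 railframe mm -59.7 -59.2 z 0.0157 F rail x,y -19.8 -15.1 Fz 16.4 Tz [-3.65  2.82  0.3 ] th 12.98 gap 0.0139 up [ 0.0038 -0.0086]
```

View pics/w10.png

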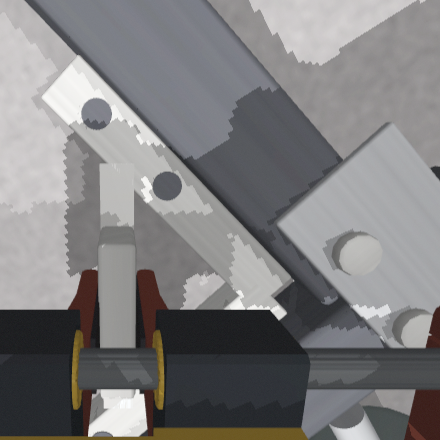

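View pics/s10.png

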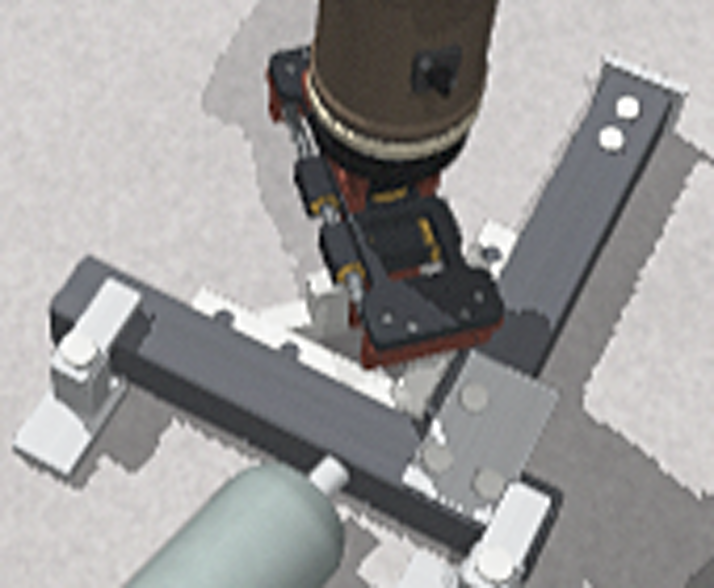

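```bash
python3 - <<'E'
from h import *
c=load('wrist10')
i=c['img'][:,:,::-1]; cv2.imwrite('pics/w10b.png',cv2.resize(i[0:320,220:560],None,fx=2.3,fy=1.85,interpolation=cv2.INTER_CUBIC))
cv2.imwrite('pics/w10c.png',cv2.resize(i[150:320,380:560],None,fx=4,fy=3.5,interpolation=cv2.INTER_CUBIC))
i=load('side10')['img'][:,:,::-1]; cv2.imwrite('pics/sd10.png',cv2.resize(i[140:270,200:370],None,fx=4.5,fy=4.5,interpolation=cv2.INTER_CUBIC))
E
```

```text
(no output)
```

View pics/w10b.png

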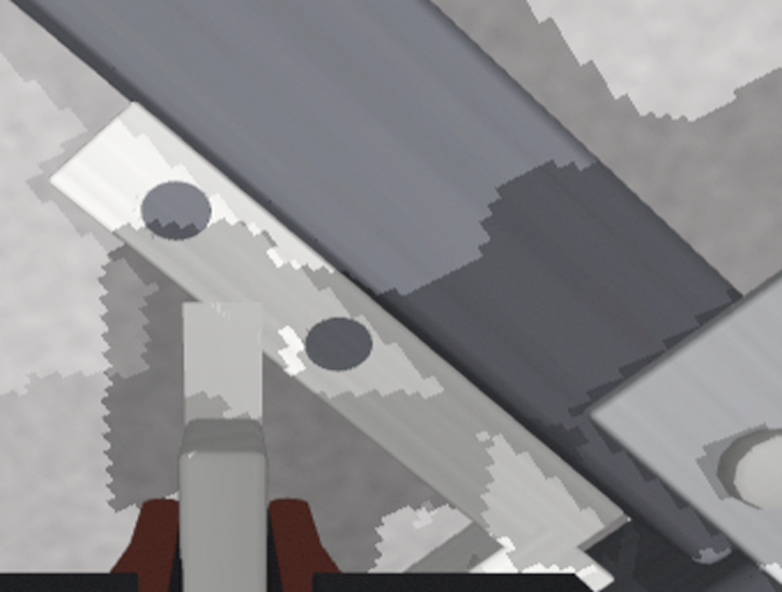

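View pics/w10c.png

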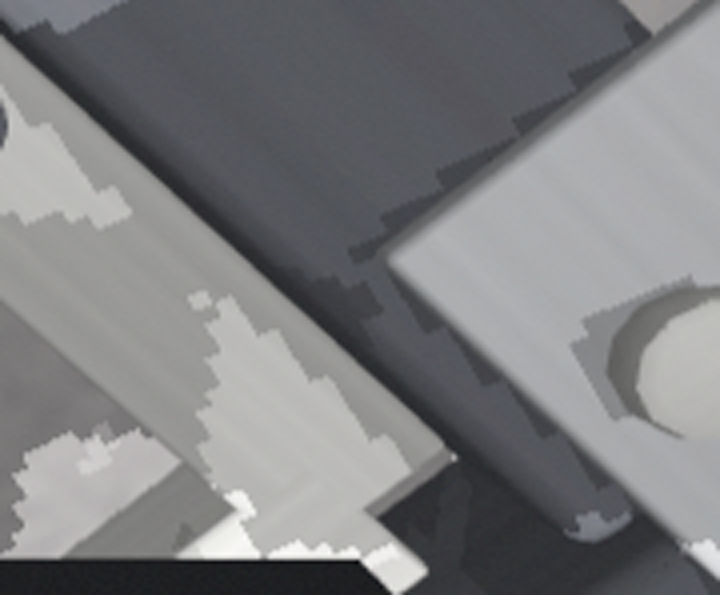

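View pics/sd10.png

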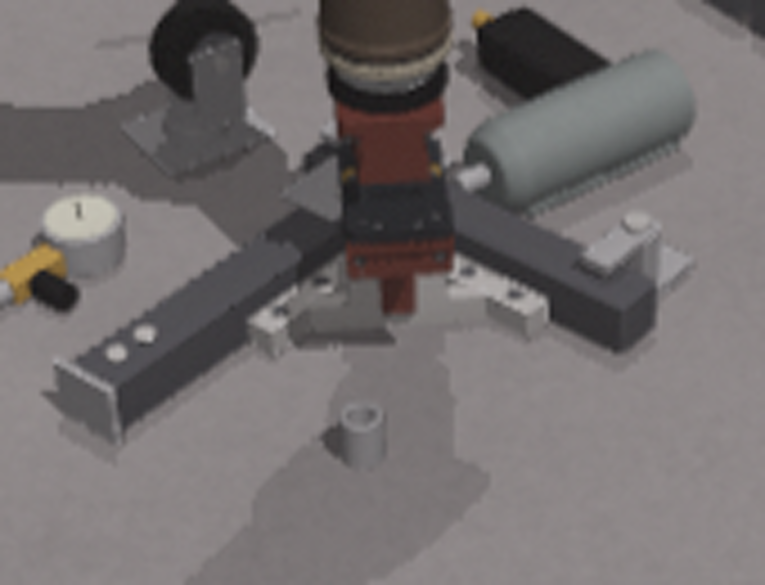

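```bash
python3 - <<'E'
from h import *
c=load('wrist10'); B=lambda x,y:(220+x/2.3,y/1.85)
th=np.radians(13.2); ex=np.array([np.cos(th),np.sin(th)]); ey=np.array([-ex[1],ex[0]])
def do(n,a,b,z,**k):
    p,q,r=edge(c,a,b,**k); P,Q=pix2(c,*p,z),pix2(c,*q,z); d=Q-P
    f=lambda P:(np.array([(P[:2]-[.593,.18])@ex,(P[:2]-[.593,.18])@ey])*1e3).round(1)
    print(n,'res',round(float(r),2),p.round(1),q.round(1),f(P),f(Q),'ang',np.degrees(np.arctan2(d[1],d[0])).round(2)); return P,Q
do('leg outer',B(450,20),B(725,282),.04,half=4)
do('leg outer half1',B(450,20),B(590,153),.04,half=4)
do('square y60',B(140,110),B(600,500),.02,half=4)
do('leg inner?',B(20,12),B(110,80),.04,half=5)
c=load('scene10'); C=lambda x,y:(280+x/4.2,240+y/4.2)
do('sc leg outer',C(668,125),C(555,352),.04,half=3)
do('sc leg inner',C(597,95),C(510,268),.04,half=2)
do('sc rail inner top',C(110,270),C(370,385),.04,half=2)
do('sc rail outer top',C(140,360),C(320,445),.04,half=2)
E
```

```text
leg outer res 0.1 [416.2  10.4] [536.1 151.7] [-113.2   39.7] [-50.9  39.7] ang 13.18
leg outer half1 res 0.15 [416.   10.5] [477.2  82.2] [-113.2   39.6] [-82.9  39.7] ang 13.31
square y60 res 0.11 [282.2  58.1] [483.3 268. ] [-137.6    0.7] [-19.1   1.1] ang 13.37
leg inner? res 0.1 [229.6   5.6] [266.7  44.3] [-156.4   -1. ] [-140.3   -1. ] ang 13.29
sc leg outer res 0.12 [438.4 269.4] [410.9 323.2] [-236.4   44. ] [-68.4  44.1] ang 13.21
sc leg inner res 0.22 [421.1 262. ] [399.5 302.8] [-2.364e+02 -2.000e-01] [-104.1    1.4] ang 13.86
sc rail inner top res 0.22 [306.7 303.2] [367.1 333.7] [   1.7 -180.1] [  2.6 -27.7] ang 102.84
sc rail outer top res 0.15 [313.9 324.6] [356.1 346.1] [  40.9 -138.3] [ 40.6 -34.8] ang 103.38
```

Call:
jog_arm(motion=[[[0,-0.04,0],[-0.03,0,0],0],[[0,-0.03,0],[-0.03,0,0],0],[[0,0,0],[-0.02,0,0],0],[[0,0,0],[0,0,0],0],[[0,0,0],[0,0,0],0]])

```text
clock: 14.8
tcp_pos: [0.5486, 0.1089, 0.0155]
orientation: [-0.001, 0.275, 0.961, 0.001]
contact_force: [-10.1, -13.5, 8.4]
finger_gap: 0.0137
```

```bash
python3 st.py
```

```text
14.8 railframe mm -59.5 -59.0 z 0.0155 F rail x,y -13.0 -10.8 Fz 8.4 Tz [-3.44  2.12  0.18] th 13.07 gap 0.0137 up [0.0026 0.0024]
```

Call:
jog_arm(motion=[[[0,0,0],[0,0,0],0],[[0,0,0],[0,0,0],0],[[0,0,0],[0,0,0],0],[[0,0,0],[0,0,0],0],[[0,0,0],[0,0,0],0],[[0,0,0],[0,0,0],0]])

```text
clock: 15.4
tcp_pos: [0.5485, 0.1089, 0.0155]
orientation: [-0.001, 0.275, 0.961, 0.001]
contact_force: [-10.3, -13.7, 8.4]
finger_gap: 0.0136
```

```bash
python3 st.py wrist11 scene11; python3 - <<'E'
from h import *
c=load('wrist11'); B=lambda x,y:(220+x/2.3,y/1.85)
th=np.radians(13.2); ex=np.array([np.cos(th),np.sin(th)]); ey=np.array([-ex[1],ex[0]])
def do(n,a,b,z,**k):
    p,q,r=edge(c,a,b,**k); P,Q=pix2(c,*p,z),pix2(c,*q,z); d=Q-P
    f=lambda P:(np.array([(P[:2]-[.593,.18])@ex,(P[:2]-[.593,.18])@ey])*1e3).round(1)
    print(n,'res',round(float(r),2),f(P),f(Q),'ang',np.degrees(np.arctan2(d[1],d[0])).round(2))
do('leg outer',B(450,20),B(725,282),.04,half=4)
do('square y60',B(140,110),B(600,500),.02,half=4)
i=c['img'][:,:,::-1]; cv2.imwrite('pics/w11.png',cv2.resize(i[150:320,380:560],None,fx=4,fy=3.5,interpolation=cv2.INTER_CUBIC))
c=load('scene11'); C=lambda x,y:(280+x/4.2,240+y/4.2)
do('sc leg outer',C(668,125),C(555,352),.04,half=3)
i=c['img'][:,:,::-1]; cv2.imwrite('pics/s11.png',cv2.resize(i[280:350,310:420],None,fx=7,fy=7,interpolation=cv2.INTER_CUBIC))
E
```

```text
15.4 railframe mm -59.5 -59.0 z 0.0155 F rail x,y -13.2 -10.9 Fz 8.4 Tz [-3.42  2.12  0.15] th 13.07 gap 0.0136 up [0.0026 0.0023]
leg outer res 0.13 [-113.4   39.8] [-50.9  39.7] ang 13.1
square y60 res 0.11 [-137.5    0.9] [-18.8   1.1] ang 13.28
sc leg outer res 0.13 [-236.3   44.4] [-68.4  44.3] ang 13.15
```

View pics/s11.png

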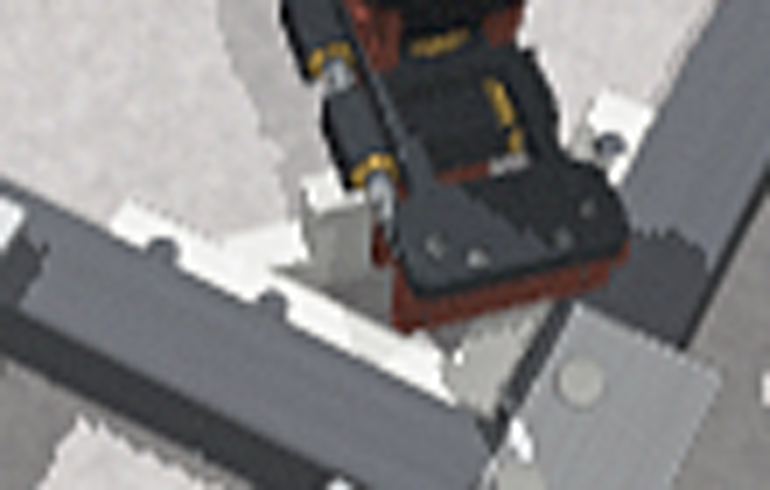

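View pics/scene11.png

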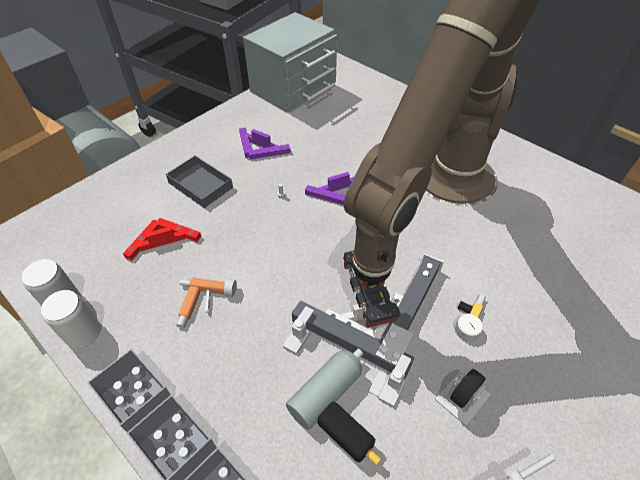

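The s11 crop shows the square in the corner: its rail leg runs along the rail edge from about (130,210) to (450,400), and its other leg against the frame leg at (620,130). In scene11 the other visible things lie where they were. The load is steady, so I'm handing in.

```bash
python3 -c "
from h import *
print(job_done())"; python3 st.py
```

```text
the job is handed in; nothing more can be done
None
the job is handed in; nothing more can be done
```

I picked up the silver square by its grip bar and lowered it onto the bench inside the corner. I then pressed it along its diagonal until it swung the leg square and stopped against both rail and leg. I handed in at about 15.5 s, still gripping and pressing.

**Last checks before handing in**
- **Leg:** it measured 13.10° (wrist camera) and 13.15° (scene camera) against the rail's 13.2°.
- **Square:** its face on the leg measured 13.28°. Its position came out within about 1 mm of home, which is inside the calibration error. I did not measure flushness on the rail side directly; it rests on the contact force, the position and the scene picture.
- **Press:** about 13 N on the rail and 11 N on the leg, steady for 0.6 s, with 8 N upward from the bench. Tool tilt was under 0.3° and the gripper gap 13.6 mm.
- **Other things:** those visible in the last scene picture had not moved. The socket was hidden behind the arm there. The earlier side picture, with the square already in the corner, showed it still standing.

**Odd readings**
- **Descent to grasp:** the force briefly read 26 N on the way down. It was gone at the next reading, and the square had not moved noticeably.
- **First press:** it went up to 20 N and 15 N and tilted the tool about 0.5°, so I eased it off and levelled the tool before the final checks.

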